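# Release the drilled block from the ratchet clamp

## Task

Free the drilled block from the ratchet clamp: first swing the holding pawl out of the ratchet wheel and right over until it rests thrown back against its stop, then turn the wheel backwards (clockwise, as seen looking at the sloping face) as far as it goes, so that the jaw is fully back. Then lift the block out and set it down gently, holes up, in the middle of the drawing sheet; leave the pawl thrown back and the jaw open, and do not knock over the bottle that stands by the clamp.

Things in the scene. Friction and masses are not known exactly. Their poses are not given: they have to be found in the camera images.
- ratchet_clamp: fixed grey clamp, base plate 118 x 285 x 10 mm (y -107 to +177). Origin: underside, straight below the wheel; x away from its front, y left, z up. Its console (x -52 to +53, y -102 to +58) has a face rising away from the front at 35 degrees through (0,0,70), 31 mm high in front, 103 behind: outward normal (-sin35,0,cos35), uphill (cos35,0,sin35), left +y. Fixed stop at y 151 to 165, 36 high.
- wheel_grip (a point): grip point of the black bar knob on the steel ratchet wheel. z: wheel axis, out of the sloping face; x: along the bar, at the start uphill and 0.6 rad towards the left. Bar 58 long, 16 wide, 34 high; the point is on the axis, 12 mm below the bar's top, 38 mm out from the face, 25 mm above the wheel's disc (tooth tips at radius 45 mm; hub on the disc: radius 20, 6 high).
- wheel (a joint): turn of the ratchet wheel, rad: 0 at the start, grows as it is turned backwards (clockwise, looking at the face), stop at 1.2. Friction 0.06 N m, stays where it is left. With the pawl in its teeth it cannot turn backwards.
- pawl_pin (a point): grip point on the pawl's round steel pin: 12 mm in diameter, square to the face, 14 to 52 mm out from it; this point is on its axis, 40 mm out. At the start it lies 50 mm uphill and 32 mm right of the wheel's axis. Its z is out of the face.
- pawl_pivot (a point): point on the pawl's hinge axis, 40 mm out from the face, 65 mm right of the wheel's axis and 6 mm downhill. The pin swings round it at a radius of 65 mm. Its z is out of the face.
- pawl (a joint): swing of the pawl, rad: 0 in the teeth, grows as the pin swings away from the wheel (clockwise, looking at the face), 1.1 against its stop (thrown back). Clear of the teeth from about 0.2. It moves freely by gravity: left below 0.4 it falls back into the teeth, beyond 0.65 it falls over to the stop and stays.
- jaw (a joint): how far the steel jaw right of the block has moved back from it, m: 0 at the start, 0.018 m per radian of the wheel, 0.0216 fully back. Jaw 40 mm wide, 44 mm high; its lip covers 5.5 mm of the block's top, so the block cannot come up while the jaw is shut.
- drilled_block: light metal block with bores, 36 (x) x 50 (y) x 26 (z) mm, about 0.13 kg; origin in the middle of its underside, z up, bores in the top. It stands on the base plate (10 mm up) between jaw and stop, 126 mm left of the wheel; its two sides across x are free for the fingers.
- drawing_board: flat fixed drawing sheet on a stiff board, 125 (x) x 170 (y) mm, its upper surface 4 mm above the table; origin in the middle of its underside. It lies, with its long side pointing away from the robot, right or left of the clamp; a steel try square lies at the other place.
- oil_bottle: small white squeeze bottle with a red nozzle, 40 mm in diameter, 125 mm high, standing loose behind the block; origin in the middle of its underside, z up.
Things that resemble listed ones, but are neither listed nor needed, are in the scene too. Leave any green or yellow look-alike of the drilled_block alone.

How it is judged:
On the way, in this order (a step that is already met when the one before it is completed fails the run):
1. the pawl is thrown back while the wheel has not yet been turned (value of joint pawl above 0.9 rad and value of joint wheel below 0.1 rad), for 0.2 s.
2. the wheel is turned backwards, the jaw fully back, the pawl still thrown back (value of joint wheel above 1.05 rad and value of joint pawl above 0.9 rad), for 0.2 s.
3. the block is lifted out of the open clamp (height (world z) of drilled_block above 0.05 m and value of joint wheel above 1 rad), for 0.1 s.
At the end, for the whole second after the job is handed in: The block lies at rest, flat and holes up, on the drawing sheet, its middle within 40 mm (along the sheet's x) and 55 mm (y) of the sheet's middle; the pawl is thrown back (beyond 0.9 rad), the wheel is turned backwards beyond 1.0 rad, and the bottle stands upright (value of joint pawl above 0.9 rad and value of joint wheel above 1 rad and x of drilled_block in the frame of drawing_board between -0.04 and 0.04 m and y of drilled_block in the frame of drawing_board between -0.055 and 0.055 m and height (world z) of drilled_block below 0.008 m and angle between drilled_block's own z axis and vertical below 0.1 rad and linear speed of drilled_block below 0.02 m/s and angle between oil_bottle's own z axis and vertical below 0.3 rad); the robot touches nothing.
It fails at once if the bottle by the clamp is knocked over (angle between oil_bottle's own z axis and vertical above 0.6 rad).
It fails at once if the block is dropped (falls freely by more than about 25 mm) (linear speed of drilled_block above 0.7 m/s and contact force between the fingers and drilled_block below 0.05 N).
It fails at once if the wheel is forced backwards while the pawl is still in its teeth (value of joint wheel above 0.15 rad and value of joint pawl below 0.15 rad).
It also fails if it takes over 67 s, if anything falls off the work surface, if the arm or the gripper's body presses on something with over 40 N, if the wrist force passes 120 N, or if a joint passes its speed limit or range.

## Robot

A 6-joint arm with a two-finger parallel gripper is mounted at the origin on a cart in front of the work surface, level with it; the furniture and walls round the work are solid. World frame = base frame: x ahead of the robot, y to its left, z up, the work surface at z = 0. Lengths are in m, angles in rad, forces in N, time in s.
With the tool pointing down it reaches from about 0.375 to 0.9 m from the base axis. Payload 3.1 kg.
Tool frame: the origin (TCP) lies midway between the tips of the shut fingers; the grasp point (between the pads) lies 19 mm behind it; z points along the fingers, y is the line along which they close (so a half turn about z gives the same grasp; the last joint's range is limited). The gripper opens to 85 mm and grips with 20 to 120 N. Pads are 22 mm wide; open, the fingers measure 114 mm over their backs; the gripper's body (76 mm by 85 mm) begins 54 mm behind the grasp point. The pads swing forward as they close: fully open they stand 13 mm farther back than shut.
Start: joints at [1.018, 0.527, 1.433, -0, 1.181, -0.178], TCP at [0.229, 0.582, 0.198] pointing down, gripper open.
Joint ranges: [-3.08, 3.08], [-0.75, 2.2], [0.22, 2.44], [-1.43, 4.57], [0, 2.65], [-2.85, 2.85]. Speed limits (rad/s): [2.79, 2.79, 3.14, 3.14, 3.14, 3.14].

## Interface

Orientations are given as a unit quaternion [x, y, z, w].
In Python, from station import manip gives the robot as it stands.
- The arm moves only by the tool step_arm, never from a script. Its argument "targets" is text: rows parted by semicolons, each of 4 numbers parted by spaces: the shift along the tool's x, y, z in mm, then the turn about the tool's z in degrees. A call has 1 to 12 rows; each row is the pose to reach, as a shift and turn from the pose commanded when the call began, along the tool's axes at that moment; what a row does not reach only later rows make up. A row lasts 1/10 s, in which the tool goes at most 50 mm and 8.59 degrees, less where a joint would pass 70% of its speed; a pose out of reach is approached as far as the arm can. A call with a gripper value outside its range is refused whole. "gripper" is the closure, from 0 (fully open) to 1 (shut), set as the call begins (left out, the last holds). The fingers move at their own pace and stop on an object; "squeeze" is the grip in N (left out, the last holds). Time passes only in rows, so rows that repeat a pose let the fingers close. It gives the time, the measured TCP pose, the force, the opening and the grip force at its end, in the units of the state.
- manip.sense(): the state, without advancing time (a new reading comes with each control period).
- manip.snapshot(name): name is "scene" or "top"; returns the picture (420x560x3 uint8, red, green, blue); there is no depth.
- manip.get_calibration(name): a dict with "fov_y" (degrees; the focal length in pixels is half the picture's height over the tangent of half this angle, whatever the lens; pixels are square), "cx", "cy" (the principal point, pixels), "extrinsics" (4x4, takes a point from camera to world coordinates). Camera axes: x right, y down, z forward; pixel columns grow to the right and rows downward; lengths in m; the calibration is good to about 2 mm. A picture is of the moment at which its call begins. get_calibration takes no time and is no camera call.
- manip.sign_off(): hands the job in; it is judged then, once.
Trained networks look in the newest picture that a camera, given by its name, has taken for a name from the list of things; names that differ only in an ending like _2 or _b are one class to them, and where a whole thing is asked for, a point or a joint stands for the part that bears it (a point fixed in the world has none). Each returns a list of dicts, best first, with "p" (0 to 1); they miss things now and then, are a little off and sometimes report something else, mostly with a low value. They report only what shows in the picture. A call takes as long as a camera call. They do not tell look-alikes from the thing itself.
- manip.recognise(camera, query): "position" ([column, row] in pixels, amid what is visible of it).
- manip.masks_of(camera, query): "pixels" (420x560 bool, what is visible of it) and "position" ([column, row] in pixels, amid what is visible of it).
- manip.mark_of(camera, query): "position" ([column, row] in pixels: a listed point, or the origin of a listed thing).
The state is a dict: "t": time; "q": joint angles; "qd": joint speeds; "tau": joint torques, N m; "tcp_pos": TCP position; "tool_rot": TCP orientation; "force": force on the tool from outside, world axes, zero at the start; "ft_torque": the same for the moment, N m; "finger_gap": opening from 0.0 (shut) to 1.0 (fully open); "gripper_force": force on a finger pad.
Only numpy, scipy, OpenCV 4.12 (cv2) and the standard library are available. Lean on these libraries where they do the work, as an engineer would, in place of code of your own. Each camera call takes 0.05 s, during which the arm holds its last target. There are 200 camera calls.

## Working session

There is one attempt and no reset: what is moved stays moved. The work goes in short steps, Python scripts to look and compute and a tool call to move; the robot and the scene stay as the last step left them, time stands still between calls to the robot, and variables do not carry over. Pictures are saved under pics/ and viewed, at most 10 in all, crops included, and the job is handed in when it is done.

Besides the shell and the picture viewer there is one more tool, called after "Emit:" by a JSON object that holds its "fn" and its "kwargs". step_arm: Moves the arm, as the interface text tells. Its arguments: {"type":"object","properties":{"targets":{"type":"string"},"gripper":{"type":"number"},"squeeze":{"type":"number"}},"required":["targets"]}

```bash
mkdir -p pics; python3 - <<'E'
from station import manip
import cv2, numpy as np
ims=[]
for c in("scene","top"):
    im=manip.snapshot(c); cv2.imwrite(f"pics/{c}0.png",im[:,:,::-1])
    k=manip.get_calibration(c); print(c,k["fov_y"],k["cx"],k["cy"],np.round(k["extrinsics"],4).tolist())
    for q in("ratchet_clamp","wheel_grip","pawl_pin","pawl_pivot","drilled_block","drawing_board","oil_bottle"):
        print(q,[(np.round(d["position"],1).tolist(),round(d["p"],2)) for d in manip.mark_of(c,q)[:4]])
s=manip.sense();print({k:np.round(v,4).tolist() for k,v in s.items()})
E
```

```text
scene 51.42664359648885 280.05943850613073 216.23990710115177 [[-0.7143, -0.3358, 0.614, -0.1606], [-0.6994, 0.3105, -0.6438, 0.8541], [0.0256, -0.8893, -0.4566, 0.6548], [0.0, 0.0, 0.0, 1.0]]
ratchet_clamp [([320.6, 232.5], 0.81)]
wheel_grip [([331.4, 210.5], 0.86), ([325.9, 195.5], 0.6)]
pawl_pin [([329.1, 191.7], 0.61)]
pawl_pivot [([348.2, 206.5], 0.54)]
drilled_block [([370.6, 250.8], 0.82), ([249.2, 236.3], 0.48), ([296.6, 252.6], 0.46)]
drawing_board [([202.6, 324.2], 0.65), ([349.8, 206.8], 0.53)]
oil_bottle [([279.7, 233.9], 0.67)]
top 53.79809077417317 284.48076307764387 212.80232742540113 [[-0.0135, -0.9908, 0.1345, 0.4634], [-0.9997, 0.0103, -0.0242, 0.0588], [0.0226, -0.1347, -0.9906, 1.1243], [0.0, 0.0, 0.0, 1.0]]
ratchet_clamp [([317.2, 243.8], 0.57)]
wheel_grip [([323.5, 249.2], 0.83)]
pawl_pin [([339.1, 235.5], 0.59)]
pawl_pivot [([347.5, 251.3], 0.51)]
drilled_block [([263.8, 187.2], 0.67), ([338.4, 291.5], 0.61), ([270.8, 242.3], 0.53), ([234.1, 154.5], 0.51)]
drawing_board [([133.2, 269.4], 0.88)]
oil_bottle [([293.3, 199.7], 0.55)]
{'t': 0.8, 'q': [1.0175, 0.5275, 1.4327, 0.0, 1.1814, -0.1785], 'qd': [-0.0008, 0.0004, 0.0002, -0.0008, 0.0003, -0.0001], 'tau': [-0.0009, -44.2258, -17.8416, -0.0003, 0.0006, 0.0], 'tcp_pos': [0.2288, 0.5816, 0.1976], 'tool_rot': [0.1863, 0.9825, 0.0, -0.0], 'force': [-0.3344, -0.1614, -0.3633], 'ft_torque': [-0.012, 0.0239, -0.0143], 'gripper_force': 0.0, 'finger_gap': 0.9995}
```

```bash
python3 - <<'E'
import cv2
a=cv2.imread("pics/top0.png");b=cv2.imread("pics/scene0.png")
cv2.imwrite("pics/top0b.png",cv2.resize(a,(784,588),interpolation=cv2.INTER_CUBIC))
cv2.imwrite("pics/scene0b.png",cv2.resize(b,(784,588),interpolation=cv2.INTER_CUBIC))
E
```

```text
(no output)
```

View pics/top0b.png

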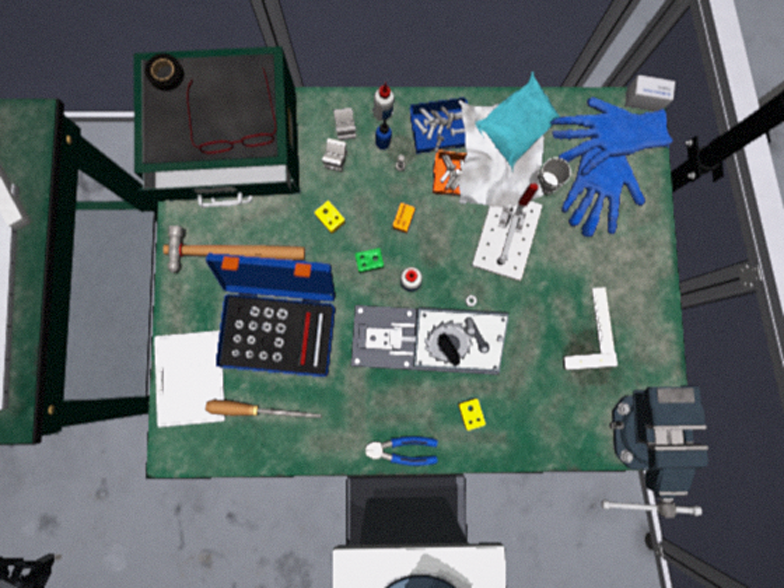

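View pics/scene0b.png

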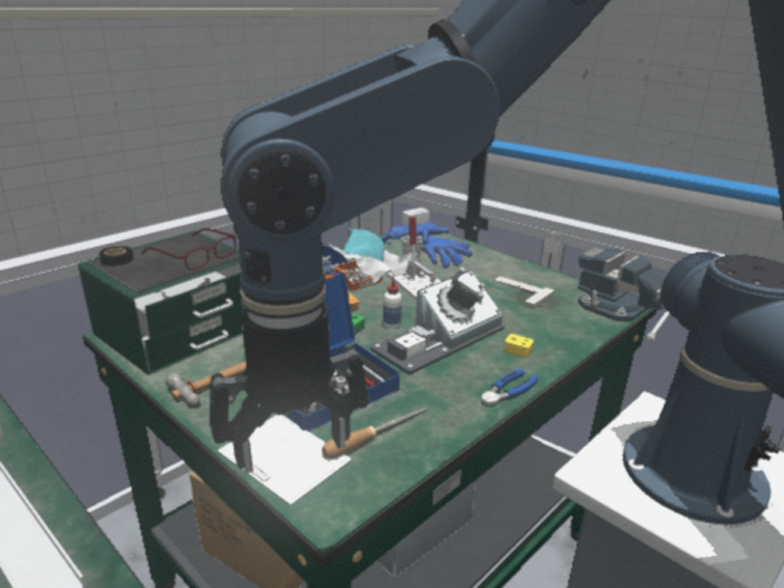

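```bash
cat > h.py <<'E'
import numpy as np, cv2
from scipy.optimize import least_squares
from scipy.spatial.transform import Rotation as R
from station import manip
C={c:manip.get_calibration(c) for c in("scene","top")}
def proj(c,P):
    k=C[c];T=np.linalg.inv(k["extrinsics"]);p=np.atleast_2d(P)@T[:3,:3].T+T[:3,3]
    f=210/np.tan(np.radians(k["fov_y"])/2)
    return np.c_[k["cx"]+f*p[:,0]/p[:,2],k["cy"]+f*p[:,1]/p[:,2]]
def ray(c,uv,z):
    k=C[c];E=np.array(k["extrinsics"]);f=210/np.tan(np.radians(k["fov_y"])/2)
    d=E[:3,:3]@[(uv[0]-k["cx"])/f,(uv[1]-k["cy"])/f,1];return E[:3,3]+d*(z-E[2,3])/d[2]
s,c_=np.sin(np.radians(35)),np.cos(np.radians(35))
def face(u,l,n): return np.array([u*c_-n*s,l,70+u*s+n*c_])/1000   # mm uphill,left,out -> clamp frame
def world(p,P):
    P=np.atleast_2d(P);a=p[2];return np.c_[p[0]+np.cos(a)*P[:,0]-np.sin(a)*P[:,1],p[1]+np.sin(a)*P[:,0]+np.cos(a)*P[:,1],P[:,2]]
def go(x,y,z,yaw=None):
    """row (mm,deg) from the present pose to TCP x,y,z with tool y at world angle yaw (mod 180)"""
    st=manip.sense();M=R.from_quat(st["tool_rot"]).as_matrix()
    d=M.T@(np.array([x,y,z])-st["tcp_pos"])*1000
    t=0
    if yaw is not None:
        y0=np.degrees(np.arctan2(M[1,1],M[0,1]));t=-((np.degrees(yaw)-y0+90)%180-90)
    print("go",np.round(d,1),"turn",round(t,1),"t",round(st["t"],2),"F",np.round(st["force"],1),"tcp",np.round(st["tcp_pos"],4))
E
python3 - <<'E'
from h import *
obs=[("scene",(0,0,0),(320.6,232.5)),("scene",face(0,0,38),(331.4,210.5)),("scene",face(50,-32,40),(329.1,191.7)),("scene",face(-6,-65,40),(348.2,206.5)),
("top",(0,0,0),(317.2,243.8)),("top",face(0,0,38),(323.5,249.2)),("top",face(50,-32,40),(339.1,235.5)),("top",face(-6,-65,40),(347.5,251.3)),("top",(0,.126,.01),(270.8,242.3)),("scene",(0,.126,.01),(296.6,252.6))]
r=lambda p:np.concatenate([(proj(c,world(p,P))[0]-o) for c,P,o in obs])
f=least_squares(r,[.5,0,0],loss="soft_l1");print(f.x);print(np.round(r(f.x).reshape(-1,2),1).tolist())
np.save("clamp.npy",f.x)
p=f.x
segs=[]
def box(x0,x1,y0,y1,z):
    q=[(x0,y0,z),(x1,y0,z),(x1,y1,z),(x0,y1,z)];return [(q[i],q[(i+1)%4]) for i in range(4)]
segs+=box(-.059,.059,-.107,.177,.01)+box(-.018,.018,.101,.151,.036)
q=[(-.052,-.102,.031),(-.052,.058,.031),(.053,.058,.103),(.053,-.102,.103)];segs+=[(q[i],q[(i+1)%4]) for i in range(4)]
segs+=[(face(50,-32,14),face(50,-32,52)),(face(-6,-65,14),face(-6,-65,40)),(face(24,16,50),face(-24,-16,50))]
for c,(x0,y0,x1,y1) in {"top":(235,180,375,285),"scene":(250,150,390,270)}.items():
    im=manip.snapshot(c)[:,:,::-1].copy();S=5.6 if c=="top" else 5
    cr=cv2.resize(im[y0:y1,x0:x1],None,fx=S,fy=S,interpolation=cv2.INTER_CUBIC)
    for a,b in segs:
        g=proj(c,world(p,[a,b]));g=((g+.5-[x0,y0])*S).astype(int);cv2.line(cr,tuple(map(int,g[0])),tuple(map(int,g[1])),(255,0,255),1)
    cv2.imwrite(f"pics/ov_{c}.png",cr);print(cr.shape)
for c in C:
    for n in("drawing_board","oil_bottle"):
        m=manip.masks_of(c,n)
        for d in m[:2]:
            print(c,n,round(d["p"],2),d["position"],d["pixels"].sum())
        if n=="drawing_board" and c=="top":
            pts=np.argwhere(m[0]["pixels"])[:,::-1].astype(np.float32);w=np.array([ray(c,u,.004)[:2] for u in pts],np.float32)
            print(cv2.minAreaRect(w),w.mean(0))
print("bottle from mark",ray("top",(293.3,199.7),0),ray("scene",(279.7,233.9),0),"board",ray("top",(133.2,269.4),0),ray("scene",(202.6,324.2),0))
E
```

```text
[ 0.53033169 -0.06014856 -0.02248944]
[[2.4, 5.8], [-0.2, 0.2], [-0.5, 2.0], [-1.3, -1.1], [1.4, -0.1], [-0.7, 0.8], [-1.6, -2.5], [1.5, 1.5], [1.4, 0.7], [-2.6, -2.4]]
(588, 784, 3)
(600, 700, 3)
scene drawing_board 0.66 [205.6, 329.2] 2706
scene oil_bottle 0.82 [280.5, 220.1] 341
top drawing_board 0.71 [133.0, 269.7] 2815
((0.46737146377563477, 0.43291178345680237), (0.16986946761608124, 0.12818971276283264), 4.284322261810303) [0.46791878 0.43521976]
top oil_bottle 0.47 [293.5, 199.4] 213
top oil_bottle 0.33 [321.8, 244.7] 787
bottle from mark [6.52162548e-01 6.60891273e-03 2.22044605e-16] [0.6382021  0.01585289 0.        ] board [0.46771262 0.43741736 0.        ] [0.47155245 0.42860641 0.        ]
```

View pics/ov_top.png

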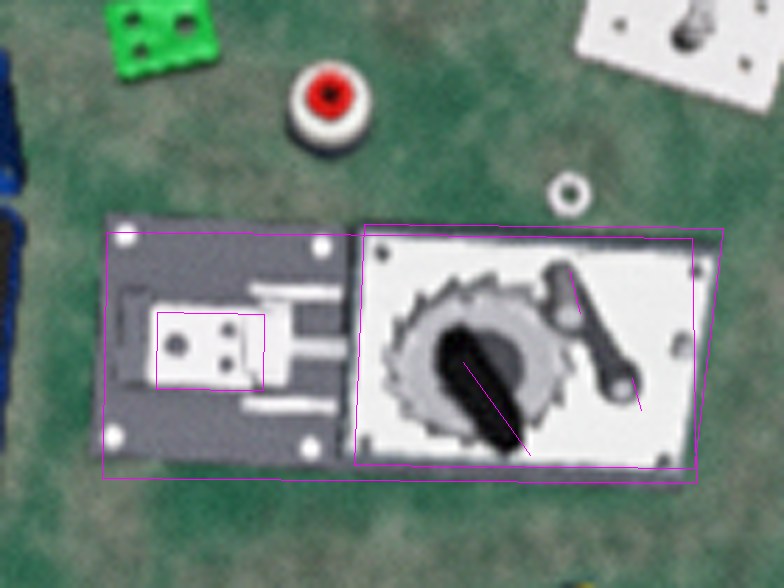

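View pics/ov_scene.png

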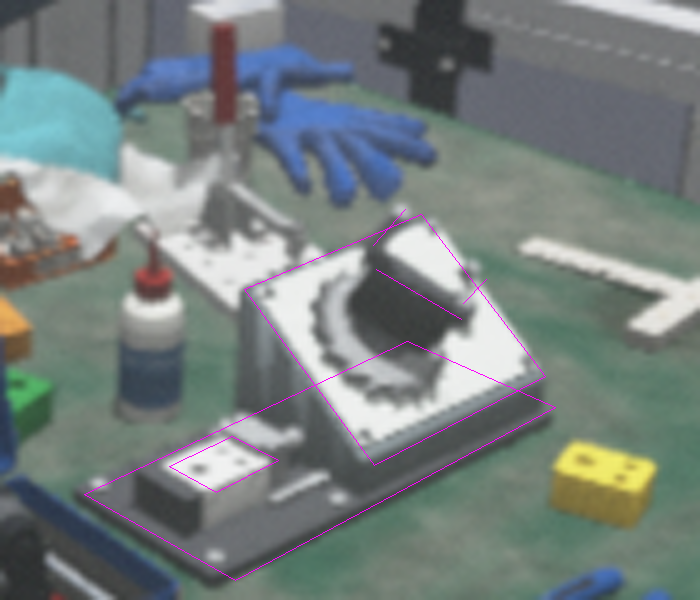

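```bash
python3 - <<'E'
from h import *
T=[((.059,.177,.01),(108,214)),((-.059,.177,.01),(95,459)),((-.059,-.107,.01),(684,487)),((.018,.151,.036),(151,303)),((-.018,.151,.036),(147,386)),((.053,.058,.103),(366,229)),((-.052,-.102,.031),(686,470)),((.053,-.102,.103),(718,254)),((-.052,.058,.031),(343,458)),(face(50,-32,52),(567,315)),(face(0,0,19),(492,362))]
S=[((.059,.177,.01),(79,489)),((-.059,.177,.01),(214,581)),((-.059,-.107,.01),(556,405)),((.053,.058,.103),(246,289)),((-.052,.058,.031),(365,460)),((-.052,-.102,.031),(545,374)),((-.018,.151,.036),(199,491))]
obs=[("top",P,np.array(o)/5.6+[235,180]-.5) for P,o in T]+[("scene",P,np.array(o)/5+[250,150]-.5) for P,o in S]
for nm,O in(("both",obs),("top",obs[:len(T)]),("scene",obs[len(T):])):
    r=lambda p:np.concatenate([(proj(c,world(p,P))[0]-o) for c,P,o in O])
    f=least_squares(r,[.53,-.06,-.03],loss="soft_l1");print(nm,np.round(f.x,4));print(np.round(r(f.x).reshape(-1,2),1).tolist())
    if nm=="both": np.save("clamp.npy",f.x)
p=np.load("clamp.npy")
for n,P in dict(pin=face(50,-32,40),grip=face(0,0,38),piv=face(-6,-65,40),block=(0,.126,.01)).items(): print(n,world(p,P)[0].round(4))
E
```

```text
both [ 0.5312 -0.0574 -0.0586]
[[-0.3, 0.6], [-0.4, 0.7], [0.4, 0.5], [0.5, -0.6], [0.5, -1.7], [-0.6, -2.0], [-0.3, 0.8], [0.6, -3.4], [0.3, 0.1], [1.4, -0.1], [-1.5, 1.4], [-0.7, 0.2], [1.1, -0.5], [-0.3, 1.4], [-1.2, -0.2], [-0.0, 1.3], [-0.2, 1.2], [1.0, -0.3]]
top [ 0.5311 -0.0572 -0.0565]
[[-0.4, 0.7], [-0.5, 0.8], [0.3, 0.5], [0.4, -0.5], [0.4, -1.6], [-0.7, -1.9], [-0.3, 0.7], [0.4, -3.4], [0.3, 0.2], [1.3, -0.1], [-1.6, 1.5]]
scene [ 0.5322 -0.0589 -0.0618]
[[-0.6, -0.2], [1.0, -0.9], [-0.2, 1.2], [-1.0, -0.5], [-0.0, 0.9], [-0.1, 1.0], [0.9, -0.7]]
pin [ 0.5473 -0.0904  0.1314]
grip [ 0.5095 -0.0561  0.1011]
piv [ 0.4996 -0.1207  0.0993]
block [0.5386 0.0684 0.01  ]
```

```bash
python3 - <<'E'
from h import *
p=np.load("clamp.npy")
w=world(p,face(50,-32,40))[0]+[0,.0015,0]
go(w[0],w[1],.26,np.pi/2+p[2]);go(w[0],w[1],w[2]-.019,np.pi/2+p[2])
E
```

```text
go [-541.9 -507.3  -62.4] turn -18.1 t 1.1 F [ 1.2 -0.4 -0.2] tcp [0.2288 0.5816 0.1976]
go [-541.9 -507.3   85.2] turn -18.1 t 1.1 F [ 1.2 -0.4 -0.2] tcp [0.2288 0.5816 0.1976]
```

Emit:
{"fn": "step_arm", "kwargs": {"targets": "-10 -10 -25 -1; -30 -28 -50 -3; -58 -54 -62 -5; -90 -84 -62 -7; -122 -114 -62 -9; -154 -144 -62 -11; -186 -174 -62 -13; -218 -204 -62 -15; -250 -234 -62 -17; -282 -264 -62 -18; -314 -294 -62 -18; -346 -324 -62 -18", "gripper": 0.55}}

```text
t: 2.3
tcp_pos: [0.4327, 0.1518, 0.2599]
tool_rot: [0.03, 1.0, 0.0, 0.0]
force: [1.3, 0.4, -0.5]
finger_gap: 0.452
gripper_force: 0.0
```

```bash
python3 - <<'E'
from h import *
p=np.load("clamp.npy")
w=world(p,face(50,-32,40))[0]+[0,.0015,0]
go(w[0],w[1],w[2]-.019,np.pi/2+p[2])
E
```

```text
go [-128.8 -233.3  147.6] turn -0.1 t 2.3 F [ 1.3  0.4 -0.5] tcp [0.4327 0.1518 0.2599]
```

Emit:
{"fn": "step_arm", "kwargs": {"targets": "-17 -30 5 0; -34 -62 10 0; -51 -94 15 0; -68 -126 20 0; -85 -158 28 0; -102 -188 36 0; -118 -215 44 0; -127 -230 50 0; -129 -233 55 0; -129 -233 58 0; -129 -233 60 0; -129 -233 60 0"}}

```text
t: 3.5
tcp_pos: [0.5459, -0.0854, 0.1995]
tool_rot: [0.03, 1.0, 0.0, -0.001]
force: [-0.9, 0.8, -0.2]
finger_gap: 0.449
gripper_force: 0.0
```

```bash
python3 - <<'E'
from h import *
p=np.load("clamp.npy")
w=world(p,face(50,-32,40))[0]+[0,.0015,0]
go(w[0],w[1],w[2]-.019,np.pi/2+p[2])
im=[]
for c,(x0,y0,x1,y1) in {"top":(280,180,400,300),"scene":(270,100,390,220)}.items():
    im.append(cv2.resize(manip.snapshot(c)[y0:y1,x0:x1,::-1],(400,400),interpolation=cv2.INTER_CUBIC))
    print([(d["position"],d["p"]) for d in manip.mark_of(c,"pawl_pin")])
    print(proj(c,w-[0,-.0015,0]))
cv2.imwrite("pics/a1.png",np.hstack(im))
E
```

```text
go [-1.7 -3.5 87.1] turn -0.0 t 3.5 F [-0.9  0.8 -0.2] tcp [ 0.5459 -0.0854  0.1995]
[([339.0, 235.1], 0.57), ([294.0, 200.3], 0.15)]
[[335.34780236 233.15503141]]
[([325.6, 193.0], 0.68)]
[[327.55679199 194.2209465 ]]
```

View pics/a1.png

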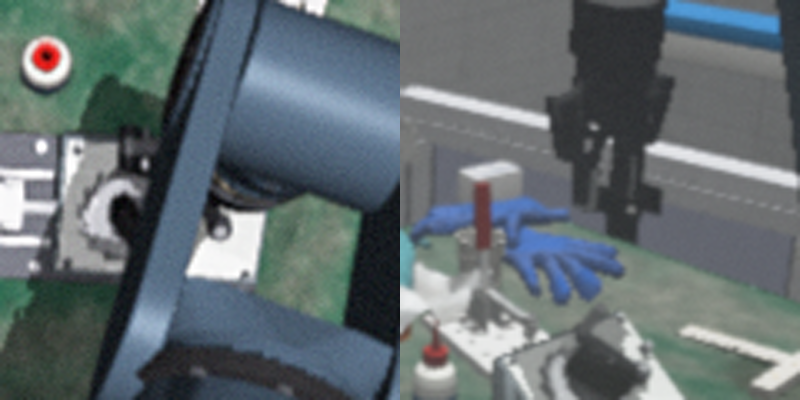

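Emit:
{"fn": "step_arm", "kwargs": {"targets": "-1 -2 12 0; -2 -3 26 0; -2 -3 40 0; -2 -3 52 0; -2 -3 62 0; -2 -3 70 0; -2 -3 77 0; -2 -3 82 0; -2 -3 85 0; -2 -3 85 0"}}

```text
t: 4.7
tcp_pos: [0.5485, -0.09, 0.1144]
tool_rot: [0.03, 1.0, 0.0, -0.0]
force: [-0.4, 0.6, 0.0]
finger_gap: 0.455
gripper_force: 0.0
```

Emit:
{"fn": "step_arm", "kwargs": {"targets": "0 0 0 0; 0 0 0 0; 0 0 0 0; 0 0 0 0; 0 0 0 0; 0 0 0 0", "gripper": 0.9, "squeeze": 20}}

```text
t: 5.3
tcp_pos: [0.5486, -0.0901, 0.1147]
tool_rot: [0.03, 1.0, -0.0, 0.0]
force: [1.0, 0.2, -1.4]
finger_gap: 0.103
gripper_force: 0.0
```

```bash
python3 - <<'E'
from h import *
im=[]
for c,(x0,y0,x1,y1) in {"top":(290,190,370,270),"scene":(285,145,385,245)}.items():
    im.append(cv2.resize(manip.snapshot(c)[y0:y1,x0:x1,::-1],(400,400),interpolation=cv2.INTER_CUBIC))
    for q in("pawl_pin","wheel_grip","pawl_pivot"):print(c,q,[(d["position"],d["p"]) for d in manip.mark_of(c,q)])
    print(proj(c,manip.sense()["tcp_pos"]))
cv2.imwrite("pics/a2.png",np.hstack(im))
E
```

```text
top pawl_pin [([335.7, 233.2], 0.62)]
top wheel_grip [([322.6, 249.1], 0.73)]
top pawl_pivot [([347.1, 253.3], 0.43), ([335.4, 234.5], 0.34)]
[[335.41330636 233.23616668]]
scene pawl_pin [([329.8, 192.8], 0.5)]
scene wheel_grip [([329.1, 209.4], 0.64)]
scene pawl_pivot [([346.9, 206.3], 0.69), ([325.9, 195.5], 0.16)]
[[327.36339544 199.04648   ]]
```

View pics/a2.png

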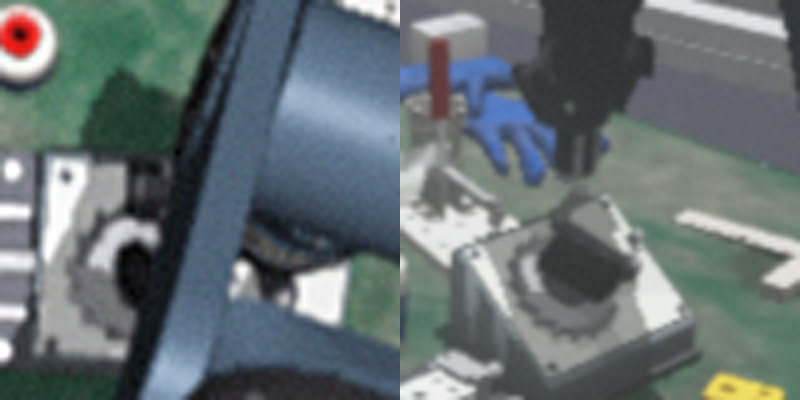

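```bash
python3 - <<'E'
from h import *
a=cv2.imread("pics/scene0.png");b=manip.snapshot("scene")[:,:,::-1]
t=cv2.imread("pics/top0.png")
z=lambda i,x,y,w:cv2.resize(np.clip(i[y:y+w,x:x+w].astype(float)**.6*9,0,255).astype(np.uint8),(390,390),interpolation=cv2.INTER_LANCZOS4)
cv2.imwrite("pics/a3.png",np.hstack([z(a,305,170,50),z(b.copy(),305,170,50)]))
p=np.load("clamp.npy")
for n in(14,52): print(n,(proj("scene",world(p,face(50,-32,n)))-[305,170]+.5)*7.8)
tc=manip.sense()["tcp_pos"];print((proj("scene",[tc,tc+np.array([0,0,.02])])-[305,170]+.5)*7.8)
E
```

```text
14 [[151.62118239 228.94223631]]
52 [[200.53197628 172.52421089]]
[[178.36195853 230.388998  ]
 [182.3505444  182.20019395]]
```

View pics/a3.png

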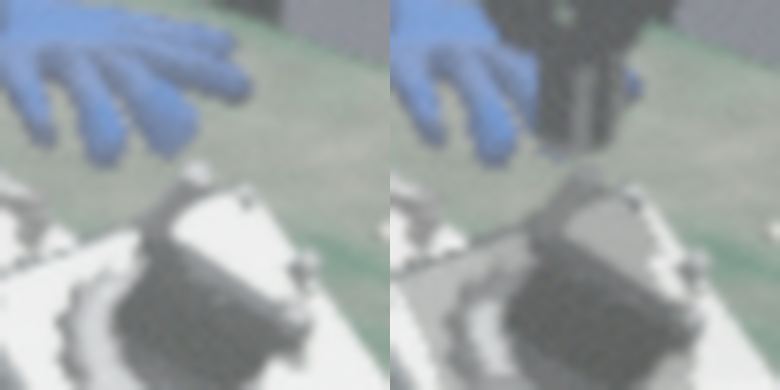

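```bash
python3 - <<'E'
from h import *
print(proj("scene",[[.2288,.5816,.1976],[.2288,.5816,.2106]])*1.4)
M=R.from_quat([.1863,.9825,0,0]).as_matrix()
for s in(-.05,.05): print(proj("scene",np.array([.2288,.5816,.2106])+s*M[:,1])*1.4)
st=manip.sense();print({k:np.round(v,4).tolist() for k,v in st.items()})
E
```

```text
[[294.86632292 490.03247873]
 [294.26025709 480.40087719]]
[[340.9195349  467.20673264]]
[[244.68318295 494.4201058 ]]
{'t': 5.75, 'q': [-0.3638, 0.548, 1.6861, -0.0, 0.9075, -1.8739], 'qd': [0.0018, 0.0004, 0.0013, -0.0005, -0.0004, 0.0001], 'tau': [0.0014, -40.6438, -13.3295, -0.0003, 0.0006, -0.0], 'tcp_pos': [0.5486, -0.0901, 0.1146], 'tool_rot': [0.0303, 0.9995, -0.0, -0.0], 'force': [0.1682, -0.994, -0.1789], 'ft_torque': [0.0417, 0.0146, 0.0331], 'gripper_force': 0.0, 'finger_gap': 0.0982}
```

Emit:
{"fn": "step_arm", "kwargs": {"targets": "0 0 0 0; 0 0 0 0; 0 1 0 0; 0 2 2 0; 0 2 5 0; 0 2 8 0; 0 2 11 0; 0 2 14 0; 0 2 16 0; 0 2 16 0", "gripper": 0.55}}

```text
t: 6.75
tcp_pos: [0.5485, -0.088, 0.0982]
tool_rot: [0.03, 1.0, 0.0, -0.0]
force: [0.1, 0.2, -0.6]
finger_gap: 0.452
gripper_force: 0.0
```

Emit:
{"fn": "step_arm", "kwargs": {"targets": "0 0 2 0; 0 0 4 0; 0 0 6 0; 0 0 8 0; 0 0 10 0; 0 0 12 0; 0 0 12 0"}}

```text
t: 7.45
tcp_pos: [0.5485, -0.088, 0.0863]
tool_rot: [0.03, 1.0, 0.0, -0.0]
force: [-0.9, 0.5, 0.0]
finger_gap: 0.446
gripper_force: 0.0
```

Emit:
{"fn": "step_arm", "kwargs": {"targets": "0 0 0 0; 0 0 0 0; 0 0 0 0; 0 0 0 0; 0 0 0 0; 0 0 0 0", "gripper": 0.9, "squeeze": 20}}

```text
t: 8.05
tcp_pos: [0.5488, -0.0882, 0.0867]
tool_rot: [0.03, 1.0, -0.0, 0.0]
force: [-0.5, -1.3, 0.2]
finger_gap: 0.131
gripper_force: 21.5
```

Emit:
{"fn": "step_arm", "kwargs": {"targets": "-2.5 -5.7 -1.7 0; -4.4 -11.8 -3.1 0; -5.9 -18 -4.1 0; -6.9 -24.4 -4.8 0; -7.4 -30.9 -5.2 0; -7.3 -37.4 -5.1 0; -6.6 -43.8 -4.6 0; -5.5 -50.1 -3.8 0; -3.8 -56.3 -2.7 0; -1.6 -62.3 -1.1 0; -0.8 -64 -0.6 0; -0.8 -64 -0.6 0"}}

```text
t: 9.25
tcp_pos: [0.5454, -0.1529, 0.0872]
tool_rot: [0.031, 1.0, -0.0, -0.0]
force: [0.6, 0.4, 4.8]
finger_gap: 0.131
gripper_force: 22.4
```

Emit:
{"fn": "step_arm", "kwargs": {"targets": "0 0 0 0; 0 0 0 0; 0 0 0 0; 0 0 -3 0; 0 0 -12 0; 0 0 -27 0; 0 0 -45 0; 0 0 -63 0; 0 0 -75 0; 0 0 -80 0", "gripper": 0.55}}

```text
t: 10.25
tcp_pos: [0.5464, -0.1523, 0.169]
tool_rot: [0.03, 1.0, -0.001, 0.001]
force: [-0.1, 0.6, 0.1]
finger_gap: 0.447
gripper_force: 0.0
```

```bash
python3 - <<'E'
from h import *
p=np.load("clamp.npy");manip.snapshot("scene");manip.snapshot("top")
for c in C:
    for q in("pawl_pin","wheel_grip"):print(c,q,[(d["position"],round(d["p"],2)) for d in manip.mark_of(c,q)])
    for th in (0,1.1): print(th,proj(c,world(p,face(65*np.cos(.533-th)-6,65*np.sin(.533-th)-65,40))))
    print("grip",proj(c,world(p,face(0,0,38))))
# push plan in the clamp frame
w=world(p,face(0,0,38))[0]
E
```

```text
scene pawl_pin [([339.3, 186.3], 0.62)]
scene wheel_grip [([332.8, 211.7], 0.75), ([348.5, 209.0], 0.69), ([201.7, 325.2], 0.51)]
0 [[328.19581285 193.94406576]]
1.1 [[343.48727875 188.43639727]]
grip [[330.21365655 210.92617578]]
top pawl_pin [([362.8, 236.0], 0.55)]
top wheel_grip [([320.0, 251.5], 0.93)]
0 [[336.57531644 233.14607353]]
1.1 [[364.55308029 234.88125625]]
grip [[321.41587746 249.64710709]]
```

```bash
python3 - <<'E'
from h import *
p=np.load("clamp.npy");w=world(p,(.004,.050,.077))[0]
go(*w,np.pi/2+p[2])
E
```

```text
go [ 15.4 143.2  89.5] turn -0.1 t 10.55 F [-0.   0.2  0.2] tcp [ 0.545  -0.1517  0.1663]
```

Emit:
{"fn": "step_arm", "kwargs": {"targets": "2 15 0 0; 5 40 0 0; 8 68 0 0; 11 96 0 0; 14 122 0 0; 15 138 5 0; 15 143 20 0; 15 143 40 0; 15 143 60 0; 15 143 76 0; 15 143 86 0; 15 143 88 0", "gripper": 1.0}}

```text
t: 11.75
tcp_pos: [0.5382, -0.0079, 0.0777]
tool_rot: [0.03, 1.0, 0.0, -0.002]
force: [-0.2, -0.9, -1.1]
finger_gap: -0.005
gripper_force: 0.0
```

Emit:
{"fn": "step_arm", "kwargs": {"targets": "0 -4 0 0; 0 -8 0 0; 0 -12 0 0; 0 -15 0 0; 0 -17 0 0; 0 -19 0 0; 0 -21 0 0; 0 -23 0 0; 0 -24 0 0"}}

```text
t: 12.65
tcp_pos: [0.538, -0.0322, 0.0793]
tool_rot: [0.031, 1.0, 0.0, 0.0]
force: [0.1, 1.6, 0.4]
finger_gap: -0.001
gripper_force: 0.8
```

Emit:
{"fn": "step_arm", "kwargs": {"targets": "0 -2 0 0; 0 -4 0 0; 0 -6 0 0; 0 -7 0 0; 0 -8 0 0; 0 -8 0 0"}}

```text
t: 13.25
tcp_pos: [0.541, -0.0401, 0.0811]
tool_rot: [0.031, 1.0, 0.0, 0.004]
force: [3.8, 3.5, 7.5]
finger_gap: -0.001
gripper_force: 4.1
```

```bash
python3 - <<'E'
from h import *
p=np.load("clamp.npy");manip.snapshot("scene");manip.snapshot("top");s=manip.sense()
print(s["force"],s["tcp_pos"],s["gripper_force"])
for q in("drilled_block","jaw"):print(q,[(d["position"],round(d["p"],2)) for d in manip.recognise("top",q)])
b=manip.snapshot("scene")[:,:,::-1];t=manip.snapshot("top")[:,:,::-1]
z=lambda i,x,y,w:cv2.resize(i[y:y+w,x:x+w].copy(),(390,390),interpolation=cv2.INTER_CUBIC)
cv2.imwrite("pics/a4.png",np.hstack([z(t,245,205,80),z(b,285,175,70)]))
E
```

```text
[3.01749122 4.83222983 8.20617041] [ 0.54102335 -0.04006122  0.08111941] 4.041470687370747
drilled_block [([262.4, 187.4], 0.84), ([271.0, 242.0], 0.79), ([294.7, 199.5], 0.65), ([236.3, 154.0], 0.51)]
jaw []
```

View pics/a4.png

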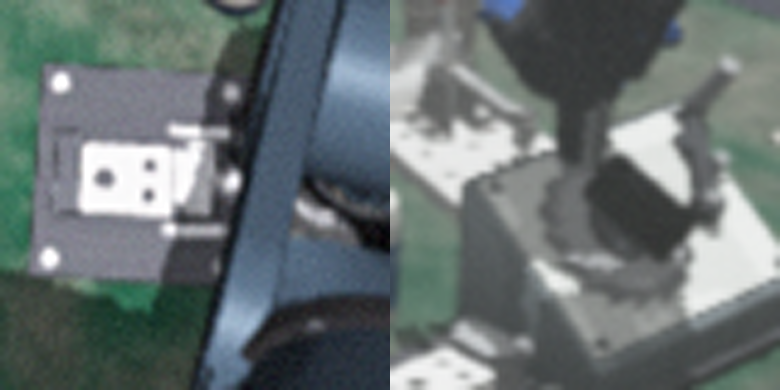

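```bash
python3 - <<'E'
from h import *
a=cv2.imread("pics/top0.png");b=manip.snapshot("top")[:,:,::-1]
for r in(238,246):
    for im in(a,b): print(r,im[r-1:r+2,258:300].mean((0,2)).astype(int).tolist())
print(manip.sense()["t"])
E
```

```text
238 [122, 122, 110, 151, 243, 247, 242, 227, 223, 227, 241, 242, 241, 241, 242, 240, 203, 146, 165, 212, 214, 239, 243, 241, 240, 240, 241, 244, 241, 143, 101, 110, 112, 116, 112, 115, 112, 101, 60, 72, 160, 232]
238 [138, 137, 128, 172, 253, 253, 250, 240, 234, 241, 250, 250, 249, 249, 250, 250, 220, 166, 186, 239, 251, 248, 236, 247, 250, 251, 250, 221, 172, 157, 147, 82, 59, 62, 61, 50, 39, 26, 35, 68, 87, 92]
246 [123, 121, 138, 198, 243, 244, 243, 243, 243, 242, 242, 242, 242, 242, 244, 241, 195, 170, 210, 238, 223, 218, 204, 229, 237, 238, 240, 238, 186, 123, 110, 110, 112, 111, 109, 113, 113, 96, 75, 126, 186, 239]
246 [139, 137, 155, 219, 253, 253, 251, 251, 251, 251, 251, 251, 250, 250, 251, 250, 212, 188, 224, 251, 252, 250, 213, 200, 198, 168, 150, 154, 160, 151, 94, 56, 66, 74, 79, 45, 27, 55, 88, 95, 90, 91]
13.6
```

Emit:
{"fn": "step_arm", "kwargs": {"targets": "0 5 0 0; 0 12 -4 0; 0 18 -20 0; 0 18 -40 0; 0 18 -55 0; 0 18 -60 0"}}

```text
t: 14.2
tcp_pos: [0.5384, -0.022, 0.1403]
tool_rot: [0.03, 1.0, -0.0, 0.0]
force: [0.4, 0.0, -0.1]
finger_gap: 0.003
gripper_force: 0.0
```

```bash
python3 - <<'E'
from h import *
p=np.load("clamp.npy");w=world(p,(-.0218,0,.064))[0]
go(*w,np.pi/2+p[2]+np.radians(24))
E
```

```text
go [ 26.9 -35.8  76.3] turn -24.1 t 14.2 F [ 0.4  0.  -0.1] tcp [ 0.5384 -0.022   0.1403]
```

Emit:
{"fn": "step_arm", "kwargs": {"targets": "6 -8 0 -6; 14 -18 0 -13; 22 -28 0 -19; 27 -35 0 -24; 27 -36 8 -24; 27 -36 25 -24; 27 -36 42 -24; 27 -36 56 -24; 27 -36 66 -24; 27 -36 73 -24; 27 -36 76 -24; 27 -36 76 -24", "gripper": 0.5}}

```text
t: 15.4
tcp_pos: [0.5092, -0.0565, 0.0629]
tool_rot: [-0.178, 0.984, 0.0, -0.0]
force: [1.1, -0.2, 0.2]
finger_gap: 0.496
gripper_force: 0.0
```

Emit:
{"fn": "step_arm", "kwargs": {"targets": "0 0 0 0; 0 0 0 0; 0 0 0 0; 0 0 0 0; 0 0 0 0", "gripper": 0.95, "squeeze": 20}}

```text
t: 15.9
tcp_pos: [0.5086, -0.0542, 0.0639]
tool_rot: [-0.177, 0.984, 0.002, -0.0]
force: [0.8, 7.9, 3.1]
finger_gap: 0.223
gripper_force: 19.0
```

Emit:
{"fn": "step_arm", "kwargs": {"targets": "0 1 0 4; 0 2 0 10; 0 2 0 16; 0 2 0 22; 0 2 0 28; 0 2 0 34; 0 2 0 40; 0 2 0 45; 0 2 0 50; 0 2 0 54; 0 2 0 54"}}

```text
t: 17.0
tcp_pos: [0.5071, -0.0545, 0.065]
tool_rot: [0.287, 0.958, -0.0, -0.001]
force: [-5.6, -2.3, 13.3]
finger_gap: 0.183
gripper_force: 95.5
```

```bash
python3 - <<'E'
from h import *
a=cv2.imread("pics/top0.png");b=manip.snapshot("top")[:,:,::-1]
for r in(238,246):
    for im in(a,b): print(r,im[r-1:r+2,270:300].mean((0,2)).astype(int).tolist())
s=manip.sense();print(s["t"],s["force"],s["ft_torque"],s["finger_gap"])
E
```

```text
238 [241, 241, 242, 240, 203, 146, 165, 212, 214, 239, 243, 241, 240, 240, 241, 244, 241, 143, 101, 110, 112, 116, 112, 115, 112, 101, 60, 72, 160, 232]
238 [249, 249, 250, 249, 220, 163, 187, 239, 251, 252, 241, 163, 124, 128, 117, 159, 254, 253, 249, 248, 249, 251, 254, 191, 80, 52, 52, 60, 79, 72]
246 [242, 242, 244, 241, 195, 170, 210, 238, 223, 218, 204, 229, 237, 238, 240, 238, 186, 123, 110, 110, 112, 111, 109, 113, 113, 96, 75, 126, 186, 239]
246 [250, 250, 251, 250, 214, 185, 224, 251, 253, 253, 190, 126, 125, 127, 130, 182, 233, 242, 251, 252, 252, 212, 155, 103, 61, 54, 58, 88, 120, 161]
17.05 [-6.89762164 -0.45662058 13.10644758] [1.34266103 0.37384912 1.0623406 ] 0.18151803510647233
```

Emit:
{"fn": "step_arm", "kwargs": {"targets": "0 0 0 0; 0 0 0 0; 0 0 0 1; 0 0 0 5; 0 0 0 9; 0 0 0 9", "gripper": 0.65}}

```text
t: 17.65
tcp_pos: [0.5088, -0.0548, 0.0631]
tool_rot: [0.362, 0.932, 0.0, 0.0]
force: [0.1, 0.0, -0.2]
finger_gap: 0.349
gripper_force: 0.0
```

Emit:
{"fn": "step_arm", "kwargs": {"targets": "0 0 0 0; 0 0 0 0; 0 0 0 0; 0 0 0 0; 0 0 0 0", "gripper": 0.95, "squeeze": 20}}

```text
t: 18.15
tcp_pos: [0.508, -0.0547, 0.0632]
tool_rot: [0.362, 0.932, -0.0, -0.001]
force: [-2.9, -1.7, 3.7]
finger_gap: 0.242
gripper_force: 20.0
```

```bash
python3 - <<'E'
from h import *
b=manip.snapshot("top")[:,:,::-1]
for r in(238,246): print(r,b[r-1:r+2,270:300].mean((0,2)).astype(int).tolist())
s=manip.sense();print(s["t"],s["force"],s["ft_torque"],s["finger_gap"],s["gripper_force"])
E
```

```text
238 [249, 249, 250, 249, 219, 165, 187, 240, 250, 252, 242, 163, 125, 131, 130, 115, 157, 254, 253, 249, 249, 251, 251, 201, 147, 84, 50, 56, 103, 157]
246 [250, 250, 251, 250, 212, 186, 224, 251, 253, 253, 191, 128, 127, 128, 123, 148, 213, 238, 245, 252, 253, 230, 176, 149, 88, 56, 58, 88, 123, 157]
18.2 [-4.40977215 -0.67800613  2.42539718] [0.05133453 0.29321882 0.1384817 ] 0.2417803954710575 20.006147141684778
```

Emit:
{"fn": "step_arm", "kwargs": {"targets": "0 0 0 1.5; 0 0 0 3; 0 0 0 3; 0 0 0 3"}}

```text
t: 18.6
tcp_pos: [0.5082, -0.0548, 0.0632]
tool_rot: [0.386, 0.922, -0.0, -0.0]
force: [-4.8, -1.2, 3.3]
finger_gap: 0.243
gripper_force: 25.9
```

Emit:
{"fn": "step_arm", "kwargs": {"targets": "0 0 0 0; 0 0 0 0; 0 0 0 0; 0 0 -5 0; 0 0 -18 0; 0 0 -36 0; 0 0 -56 0; 0 0 -76 0; 0 0 -90 0; 0 0 -95 0", "gripper": 0.55}}

```text
t: 19.6
tcp_pos: [0.5099, -0.055, 0.16]
tool_rot: [0.387, 0.922, 0.0, 0.002]
force: [0.4, -0.5, 0.6]
finger_gap: 0.449
gripper_force: 0.0
```

```bash
python3 - <<'E'
from h import *
b=manip.snapshot("top")[:,:,::-1]
for r in(238,246): print(r,b[r-1:r+2,270:300].mean((0,2)).astype(int).tolist())
p=np.load("clamp.npy");w=world(p,(0,.126,.12))[0]
go(*w,p[2]); print(w)
for q in("drilled_block","oil_bottle"):
  for c in C: print(q,c,[(d["position"],round(d["p"],2)) for d in manip.mark_of(c,q)])
# block top outline edges from top image, plane z=.036
g=b.mean(2);col=g[225:255,255:285]
print(g[238:248,255:268].mean(0).astype(int).tolist());print(g[228:256,264:267].mean(1).astype(int).tolist(),g[228:256,275:278].mean(1).astype(int).tolist())
print(proj("top",world(p,[(.018,.126,.036),(-.018,.126,.036),(0,.151,.036),(0,.101,.036),(0,.126,.036)])))
E
```

```text
238 [247, 247, 248, 247, 214, 160, 181, 236, 248, 250, 238, 159, 119, 128, 123, 114, 155, 247, 251, 248, 249, 247, 198, 158, 144, 78, 49, 53, 100, 154]
246 [249, 248, 249, 248, 207, 180, 221, 248, 252, 250, 185, 124, 119, 126, 124, 115, 145, 229, 241, 251, 241, 182, 153, 158, 149, 81, 49, 89, 134, 161]
go [ 67.9 107.   39.9] turn 47.9 t 19.65 F [0.4 0.2 0.5] tcp [ 0.5098 -0.055   0.16  ]
[0.53861708 0.06835781 0.12      ]
drilled_block scene [([248.8, 234.7], 0.53), ([369.5, 250.1], 0.51), ([292.6, 252.1], 0.46)]
drilled_block top [([271.3, 241.9], 0.67), ([341.5, 291.1], 0.6), ([237.5, 155.3], 0.59), ([264.1, 186.8], 0.54), ([316.5, 241.0], 0.24)]
oil_bottle scene [([278.3, 229.8], 0.67)]
oil_bottle top [([293.8, 203.5], 0.56)]
[119, 122, 131, 133, 132, 137, 189, 251, 251, 232, 206, 199, 206]
[124, 123, 124, 124, 121, 135, 198, 244, 248, 248, 248, 218, 159, 136, 154, 213, 244, 248, 250, 249, 203, 127, 119, 125, 126, 131, 132, 131] [124, 124, 124, 126, 122, 118, 153, 241, 249, 226, 176, 175, 227, 246, 247, 229, 186, 178, 225, 246, 242, 185, 125, 125, 132, 128, 128, 128]
[[271.46738455 233.44685871]
 [270.78906175 247.12720265]
 [261.62028835 239.82724096]
 [280.63057913 240.7157841 ]
 [271.12898437 240.27167849]]
```

Emit:
{"fn": "step_arm", "kwargs": {"targets": "6 10 0 5; 16 25 0 12; 27 42 0 19; 38 60 0 26; 49 77 0 33; 59 93 0 40; 65 103 5 46; 67 107 15 48; 67 107 25 48; 67 107 30 48", "gripper": 0.2}}

```text
t: 20.85
tcp_pos: [0.5367, 0.068, 0.1265]
tool_rot: [0.728, 0.686, -0.001, -0.001]
force: [0.7, 0.9, -0.5]
finger_gap: 0.797
gripper_force: 0.0
```

```bash
python3 - <<'E'
from h import *
p=np.load("clamp.npy")
go(.5365,.069,-.016,p[2])
b=manip.snapshot("scene")[:,:,::-1]
cv2.imwrite("pics/a5.png",cv2.resize(b[150:290,230:410].copy(),(771,600),interpolation=cv2.INTER_CUBIC))
E
```

```text
go [  1.    0.2 142.5] turn -0.1 t 20.85 F [ 0.7  0.9 -0.5] tcp [0.5367 0.068  0.1265]
```

View pics/a5.png

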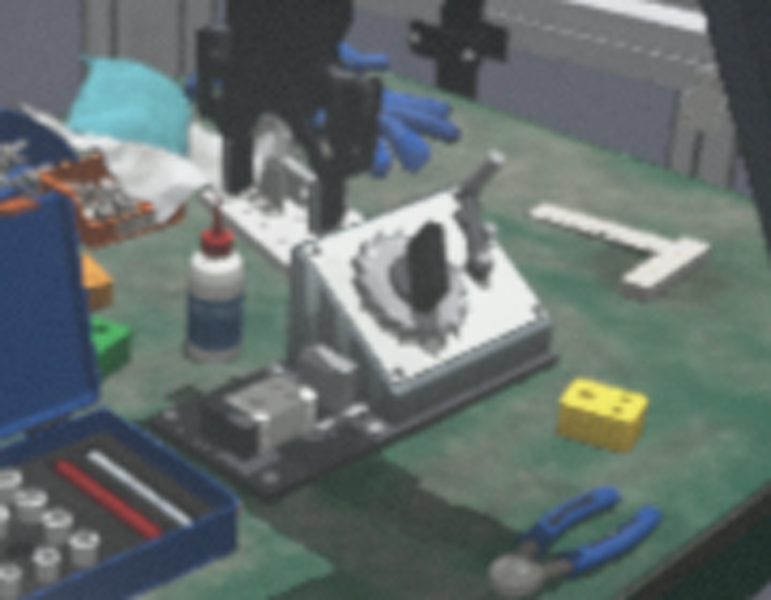

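Emit:
{"fn": "step_arm", "kwargs": {"targets": "0 0 12 0; 1 0 32 0; 1 0 54 0; 1 0 76 0; 1 0 96 0; 1 0 112 0; 1 0 122 0; 1 0 128 0; 1 0 132 0; 1 0 135 0; 1 0 137 0; 1 0 137 0"}}

```text
t: 22.1
tcp_pos: [0.5382, 0.069, -0.0086]
tool_rot: [0.728, 0.685, 0.0, 0.0]
force: [0.1, -0.2, -0.3]
finger_gap: 0.798
gripper_force: 0.0
```

Emit:
{"fn": "step_arm", "kwargs": {"targets": "0 0 1 0; 0 0 2 0; 0 0 2 0; 0 0 2 0; 0 0 2 0; 0 0 2 0", "gripper": 0.8, "squeeze": 30}}

```text
t: 22.7
tcp_pos: [0.5381, 0.069, -0.0105]
tool_rot: [0.728, 0.685, 0.0, 0.0]
force: [-1.1, 0.5, 3.7]
finger_gap: 0.413
gripper_force: 31.5
```

Emit:
{"fn": "step_arm", "kwargs": {"targets": "0 0 -2 0; 0 0 -6 0; 0 0 -12 0; 0 0 -20 0; 0 0 -32 0; 0 0 -48 0; 0 0 -66 0; 0 0 -86 0; 0 0 -106 0; 0 0 -126 0; 0 0 -142 0; 0 0 -150 0"}}

```text
t: 23.9
tcp_pos: [0.5389, 0.069, 0.1417]
tool_rot: [0.728, 0.685, 0.001, 0.001]
force: [0.3, -0.2, -1.3]
finger_gap: 0.408
gripper_force: 31.0
```

Emit:
{"fn": "step_arm", "kwargs": {"targets": "0 0 -10 0; 0 0 -28 0; 0 0 -46 0; 0 0 -58 0; 0 0 -62 0"}}

```text
t: 24.4
tcp_pos: [0.5386, 0.069, 0.2024]
tool_rot: [0.728, 0.685, 0.001, 0.001]
force: [0.4, 0.4, -1.6]
finger_gap: 0.41
gripper_force: 31.0
```

```bash
python3 - <<'E'
from h import *
st=manip.sense();print(st["finger_gap"],st["gripper_force"])
manip.snapshot("top");pts=[]
m=manip.masks_of("top","drawing_board")
for d in m[:2]:
    px=np.argwhere(d["pixels"])[:,::-1];w=np.array([ray("top",u,.004)[:2] for u in px],np.float32);print(d["p"],len(px),cv2.minAreaRect(w),w.mean(0))
go(.468,.434,.20,0)
go(.468,.434,.20,np.radians(4))
E
```

```text
0.41035824236014423 30.98208725452423
0.64 2844 ((0.46779292821884155, 0.43135833740234375), (0.17276354134082794, 0.12628859281539917), 2.4321887493133545) [0.46752328 0.43600047]
go [360.1 -92.1   1.4] turn -3.5 t 24.5 F [-0.2  0.4 -1.5] tcp [0.538  0.069  0.2015]
go [360.1 -92.1   1.4] turn -7.5 t 24.5 F [-0.2  0.4 -1.5] tcp [0.538  0.069  0.2015]
```

Emit:
{"fn": "step_arm", "kwargs": {"targets": "15 -3 0 0; 42 -9 0 -1; 74 -16 0 -2; 108 -23 0 -3; 142 -31 0 -3; 176 -38 0 -3; 210 -45 0 -3; 244 -53 0 -3; 278 -60 0 -3; 312 -68 0 -3; 342 -74 0 -3; 360 -78 0 -3"}}

```text
t: 25.7
tcp_pos: [0.4798, 0.4358, 0.1998]
tool_rot: [0.709, 0.705, -0.001, -0.001]
force: [-0.4, -0.7, -1.9]
finger_gap: 0.413
gripper_force: 31.0
```

Emit:
{"fn": "step_arm", "kwargs": {"targets": "6 -1 5 0; 8 -2 20 0; 8 -2 42 0; 8 -2 66 0; 8 -2 92 0; 8 -2 118 0; 8 -2 142 0; 8 -2 162 0; 8 -2 178 0; 8 -2 190 0; 8 -2 198 0; 8 -2 202 0"}}

```text
t: 26.9
tcp_pos: [0.48, 0.4409, -0.0014]
tool_rot: [0.71, 0.704, -0.0, -0.0]
force: [0.3, -1.0, -1.3]
finger_gap: 0.411
gripper_force: 31.0
```

```bash
python3 - <<'E'
from h import *
go(.480,.443,-.0165,0);s=manip.sense();print(s["finger_gap"],s["gripper_force"])
E
```

```text
go [ 2.1 -0.  15.1] turn -0.5 t 26.9 F [ 0.3 -1.  -1.3] tcp [ 0.48    0.4409 -0.0014]
0.411379014553287 30.96645712852478
```

Emit:
{"fn": "step_arm", "kwargs": {"targets": "0 0 2 0; 0 0 5 0; 0 0 8 0; 0 0 10 0; 0 0 12 0; 0 0 13 0; 0 0 14 0; 0 0 14 0"}}

```text
t: 27.7
tcp_pos: [0.48, 0.441, -0.0149]
tool_rot: [0.71, 0.704, -0.0, -0.0]
force: [-0.4, -0.1, -1.4]
finger_gap: 0.41
gripper_force: 31.0
```

Emit:
{"fn": "step_arm", "kwargs": {"targets": "0 0 0.5 0; 0 0 1 0; 0 0 1.5 0; 0 0 2 0; 0 0 2 0"}}

```text
t: 28.2
tcp_pos: [0.4801, 0.4411, -0.0165]
tool_rot: [0.71, 0.704, 0.0, 0.0]
force: [-0.6, -0.4, 2.0]
finger_gap: 0.413
gripper_force: 31.2
```

Emit:
{"fn": "step_arm", "kwargs": {"targets": "0 0 0 0; 0 0 0 0; 0 0 0 0; 0 0 0 0; 0 0 -3 0; 0 0 -10 0; 0 0 -25 0; 0 0 -45 0; 0 0 -70 0; 0 0 -95 0; 0 0 -115 0; 0 0 -120 0", "gripper": 0.3}}

```text
t: 29.4
tcp_pos: [0.482, 0.4425, 0.1074]
tool_rot: [0.71, 0.704, 0.003, 0.001]
force: [0.5, 0.8, 0.5]
finger_gap: 0.698
gripper_force: 0.0
```

Emit:
{"fn": "step_arm", "kwargs": {"targets": "0 0 -20 0; 0 -15 -50 0; 0 -30 -80 0; 0 -30 -100 0; 0 -30 -100 0; 0 -30 -100 0"}}

```text
t: 30.0
tcp_pos: [0.4498, 0.4411, 0.2029]
tool_rot: [0.71, 0.704, -0.0, 0.0]
force: [-0.9, 1.1, -0.6]
finger_gap: 0.699
gripper_force: 0.0
```

```bash
python3 - <<'E'
from h import *
a=manip.snapshot("scene")[:,:,::-1].copy();b=manip.snapshot("top")[:,:,::-1].copy()
print([(d["position"],round(d["p"],2),ray("scene",d["position"],.004)) for d in manip.mark_of("scene","drilled_block")])
print([(d["position"],round(d["p"],2),ray("top",d["position"],.004)) for d in manip.mark_of("top","drilled_block")])
z=lambda i,x,y:cv2.resize(i[y:y+180,x:x+240],(400,300),interpolation=cv2.INTER_CUBIC)
cv2.imwrite("pics/end.png",np.vstack([np.hstack([z(a,140,200),z(b,80,170)]),np.hstack([z(a,230,130),z(b,200,150)])]))
E
```

```text
[([370.8, 252.1], 0.81, array([ 0.38264054, -0.09377175,  0.004     ])), ([194.0, 325.1], 0.68, array([0.47829126, 0.44639218, 0.004     ])), ([249.6, 235.5], 0.43, array([0.68816671, 0.09400356, 0.004     ])), ([201.8, 325.1], 0.2, array([0.46654796, 0.43420348, 0.004     ]))]
[([339.3, 290.6], 0.84, array([ 0.40418354, -0.11216482,  0.004     ])), ([132.7, 265.1], 0.83, array([0.47907041, 0.43779349, 0.004     ])), ([236.8, 154.1], 0.8, array([0.78139801, 0.16177361, 0.004     ])), ([263.8, 186.0], 0.76, array([0.69049972, 0.08744024, 0.004     ]))]
```

View pics/end.png

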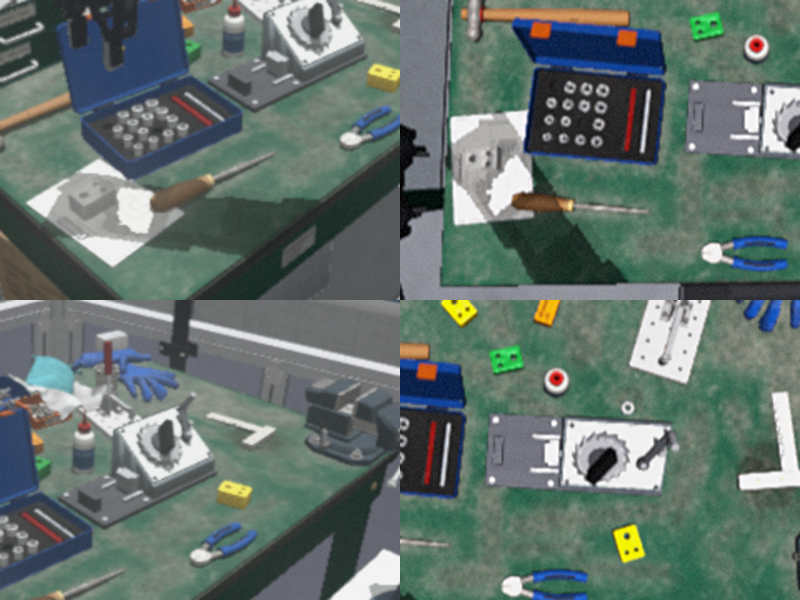

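The block lies flat on the sheet with its holes up, about 12 mm from the middle. The pawl is thrown back, the wheel is turned, the jaw is open, and the bottle still stands. The gripper touches nothing, so I'm handing in.

```bash
python3 -c "
from station import manip
print(manip.sign_off())"
```

```text
the job is handed in; nothing more can be done
None
```

I handed the job in at about 30 s of the 67 s allowed: the pawl is thrown back, the jaw is open, the block lies holes up about 12 mm from the sheet's middle, and the bottle is standing. The last pictures show all of this, but the sign-off gave no verdict.

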